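# Sweep the jar stoppers into the crumb pan

## Task

Sweep the three loose wooden jar stoppers across the marble with your closed fingertips, through the open side of the aluminium crumb pan, until all three stand flat and wholly inside it. Only push them along the ledge, never pick one up or tip it over, and leave the bottles, the funnel and the measuring cup as they stand.

Things in the scene. Friction and masses are not known exactly. Their poses are not given: they have to be found in the camera images.
- pan: aluminium crumb pan fixed on the ledge, 210 mm wide (its x), 150 mm deep (its y); origin: centre of its underside, on the marble, z up. Its -y side is open (roughly towards world -y); the other three have walls 28 mm high, 4 mm thick, so inside it is 202 mm wide and ends at y = +71 mm. Floor 2.5 mm thick. A wooden handle, top at 24 mm, runs 100 mm out from the back wall, to +y.
- pan_mouth (a point): middle of the pan's open edge, on the marble, 75 mm to -y of the pan's origin, axes as the pan's. From this edge a shallow ramp rises over 25 mm (to +y) to the 2.5 mm floor; stoppers slide up it easily. A stopper is wholly inside when no part of it is on the -y side of this edge.
- stopper_a: a turned beech jar stopper standing flat, knob up: a disc 48 mm across and 18 mm high with a small knob on top (19 mm across), 32 mm high in all, 26 g (may vary by a third); origin at the centre of its underside, z up, its yaw is meaningless. It slides when pushed at its side. The three stoppers are alike.
- stopper_b: a turned beech jar stopper standing flat, knob up: a disc 48 mm across and 18 mm high with a small knob on top (19 mm across), 32 mm high in all, 26 g (may vary by a third); origin at the centre of its underside, z up, its yaw is meaningless. It slides when pushed at its side. The three stoppers are alike.
- stopper_c: a turned beech jar stopper standing flat, knob up: a disc 48 mm across and 18 mm high with a small knob on top (19 mm across), 32 mm high in all, 26 g (may vary by a third); origin at the centre of its underside, z up, its yaw is meaningless. It slides when pushed at its side. The three stoppers are alike.
- bottle_near: an empty green glass bottle standing upright, 72 mm across, 258 mm tall, 0.42 kg; origin at the centre of its underside, z up. A bystander: leave it alone. It stands to the right of the work.
- bottle_far: an empty green glass bottle standing upright, 72 mm across, 258 mm tall, 0.42 kg; origin at the centre of its underside, z up. A bystander: leave it alone. It stands beyond the pan, to the left.
- funnel: an aluminium funnel standing mouth down, 80 mm across, 70 mm tall, 80 g; origin at the centre of its underside, z up. It stands beyond the work. A bystander: leave it alone.
- cup: a grey plastic measuring cup with a handle on its +y side, standing upright, 72 mm across, 70 mm tall, 70 g; origin at the centre of its underside, z up. It stands to the right of the work. A bystander: leave it alone.
Not all that is in view belongs to the job. Leave any blue or green look-alike of the stopper_b alone. Leave any pink look-alike of the stopper_c alone.

How it is judged:
At the end, for the whole second after the job is handed in: All three stoppers stand inside the pan, wholly past its mouth line (within 2 mm) and between its walls, underside less than 15 mm above the pan's underside, tilted less than 0.3 rad and at rest; the bottles, funnel and cup stand upright within 20 mm of where they were (x of stopper_a in the frame of pan between -0.1 and 0.1 m and y of stopper_a in the frame of pan between -0.053 and 0.06 m and z of each of stopper_a, stopper_b, stopper_c in the frame of pan below 0.015 m and angle between each of stopper_a, stopper_b, stopper_c's own z axis and vertical below 0.3 rad and linear speed of each of stopper_a, stopper_b, stopper_c below 0.02 m/s and x of stopper_b in the frame of pan between -0.1 and 0.1 m and y of stopper_b in the frame of pan between -0.053 and 0.06 m and x of stopper_c in the frame of pan between -0.1 and 0.1 m and y of stopper_c in the frame of pan between -0.053 and 0.06 m and distance of each of bottle_near, bottle_far, funnel, cup from where it was at the start of the episode below 0.02 m and angle between each of bottle_near, bottle_far, funnel, cup's own z axis and vertical below 0.2 rad); the robot touches nothing.
It fails at once if a stopper was lifted (underside more than 18 mm above the marble) (height (world z) of any of stopper_a, stopper_b, stopper_c above 0.018 m).
It fails at once if a stopper was tipped over (angle between any of stopper_a, stopper_b, stopper_c's own z axis and vertical above 0.8 rad).
It fails at once if a bottle, the funnel or the cup was disturbed (moved more than 20 mm or tipped) (distance of any of bottle_near, bottle_far, funnel, cup from where it was at the start of the episode above 0.02 m or angle between any of bottle_near, bottle_far, funnel, cup's own z axis and vertical above 0.25 rad).
It also fails if it takes over 67 s, if anything falls off the work surface, if the arm or the gripper's body presses on something with over 40 N, if the wrist force passes 120 N, or if a joint passes its speed limit or range.

## Robot

A 6-joint arm with a two-finger parallel gripper is mounted at the origin on the work surface. World frame = base frame: x ahead of the robot, y to its left, z up, the work surface at z = 0. Lengths are in m, angles in rad, forces in N, time in s.
With the tool pointing down it reaches from about 0.35 to 0.975 m from the base axis. Payload 4.9 kg.
Tool frame: the origin (TCP) lies on the centre line of the jaws, within the pads' length; the fingertips stand 19 mm ahead of it and the grasp point (between the pads) is the TCP; z points along the fingers, y is the line along which they close (so a half turn about z gives the same grasp; the last joint's range is limited). The gripper opens to 85 mm and grips with 20 to 120 N. Pads are 22 mm wide; open, the fingers measure 114 mm over their backs; the gripper's body (76 mm by 85 mm) begins 54 mm behind the grasp point. The pads swing forward as they close: fully open they stand 13 mm farther back than shut.
Start: joints at [-1.337, 0.053, 1.613, -0, 1.476, -0.119], TCP at [0.216, -0.586, 0.25] pointing down, gripper open.
Joint ranges: [-3.01, 3.01], [-1.01, 2.22], [0.06, 2.58], [-1.02, 4.17], [0.09, 2.62], [-3.14, 3.14]. Speed limits (rad/s): [2.57, 2.57, 3.14, 3.14, 3.14, 3.14].

## Interface

Orientations are given as a unit quaternion [w, x, y, z].
In Python, from plant import state, grab_frame, ticket, spotter gives the robot as it stands.
- The arm moves only by the tool apply_moves, never from a script. Its argument "series" is a list of rows, each an object of numbers: "jaw": the closure, from 0 (fully open) to 1 (shut); "dx", "dy", "dz": the shift along the tool's x, y, z in mm; "turn": the turn about the tool's z in rad. A call has 1 to 5 rows; each row is the pose to reach, as a shift and turn from the pose commanded when the call began, along the tool's axes at that moment; what a row does not reach only later rows make up. A row lasts 1/12 s, in which the tool goes at most 41.7 mm and 7.16 degrees, less where a joint would pass 70% of its speed; a pose out of reach is approached as far as the arm can. A call with a gripper value outside its range is refused whole. The fingers move at their own pace and stop on an object; the grip force is fixed at half the most. Time passes only in rows, so rows that repeat a pose let the fingers close. It gives the time, the measured TCP pose, the force, the opening and the grip force at its end, in the units of the state.
- state(): the state, without advancing time (a new reading comes with each control period).
- grab_frame(name): name is "scene" or "side" or "wrist"; returns a dict with "pixels" (480x640x3 uint8, red, green, blue), "mtx" (3x3 intrinsics, pixels), "camera_from_world" (4x4, takes a point from world to camera coordinates). Camera axes: x right, y down, z forward; pixel columns grow to the right and rows downward; lengths in m; the calibration is good to about 2 mm. A picture is of the moment at which its call begins. There is no depth.
- ticket.job_done(): hands the job in; it is judged then, once.
Trained networks look in a picture, given as the dict that the camera call returned (one of the last four; its "shot" number tells which), for a name from the list of things; names that differ only in an ending like _2 or _b are one class to them, and where a whole thing is asked for, a point or a joint stands for the part that bears it (a point fixed in the world has none). Each returns a list of dicts, best first, with "conf" (0 to 1); they miss things now and then, are a little off and sometimes report something else, mostly with a low value. They report only what shows in the picture. A call takes as long as a camera call. They do not tell look-alikes from the thing itself.
- spotter.outline_of(picture, target): "region" (480x640 bool, what is visible of it) and "extent" ([left, top, right, bottom] in pixels, round what is visible of it).
The state is a dict: "time": time; "joint_pos": joint angles; "joint_vel": joint speeds; "joint_efforts": joint torques, N m; "tool_pos": TCP position; "tool_rot": TCP orientation; "contact_force": force on the tool from outside, world axes, zero at the start; "ft_torque": the same for the moment, N m; "gripper_width": opening from 0.0 (shut) to 1.0 (fully open); "grasp_force": force on a finger pad.
Only numpy, scipy, OpenCV 4.12 (cv2) and the standard library are available. Lean on these libraries where they do the work, as an engineer would, in place of code of your own. Each camera call takes 0.05 s, during which the arm holds its last target. There are 200 camera calls.

## Working session

There is one attempt and no reset: what is moved stays moved. The work goes in short steps, Python scripts to look and compute and a tool call to move; the robot and the scene stay as the last step left them, time stands still between calls to the robot, and variables do not carry over. Pictures are saved under pics/ and viewed, at most 10 in all, crops included, and the job is handed in when it is done.

Besides the shell and the picture viewer there is one more tool, called after "Emit:" in YAML: its name, and indented under it one key for each argument. apply_moves: Moves the arm, as the interface text tells. Its arguments: {"type":"object","properties":{"series":{"type":"array","items":{"type":"object","properties":{"jaw":{"type":"number"},"dx":{"type":"number"},"dy":{"type":"number"},"dz":{"type":"number"},"turn":{"type":"number"}}}}},"required":["series"]}

```bash
mkdir -p pics; cat > h.py <<'E'
import numpy as np, cv2
from plant import state, grab_frame, ticket, spotter
def save(f,n): cv2.imwrite('pics/'+n,cv2.cvtColor(f['pixels'],cv2.COLOR_RGB2BGR))
def ray(f,u,v,z):
    T=f['camera_from_world'];R=T[:3,:3];c=-R.T@T[:3,3]
    d=R.T@np.linalg.solve(f['mtx'],[u,v,1.]);return c+d*(z-c[2])/d[2]
def proj(f,p):
    T=f['camera_from_world'];q=f['mtx']@(T[:3,:3]@np.array(p)+T[:3,3]);return q[:2]/q[2]
E
python3 - <<'E'
from h import *
s=state();print({k:np.round(v,3) for k,v in s.items()})
fs=[grab_frame(n) for n in('scene','side','wrist')]
for f,n in zip(fs[:2],('scene','side')):
    save(f,n+'0.png')
    T=f['camera_from_world'];print(n,'cam',(-T[:3,:3].T@T[:3,3]).round(3))
    for t in ['pan','stopper_a','bottle_near','funnel','cup']:
        for d in spotter.outline_of(f,t):
            e=d['extent'];print(n,t,round(d['conf'],2),np.round(e),'base',ray(f,(e[0]+e[2])/2,(e[1]+e[3])/2,0.012)[:2].round(3))
save(fs[2],'wrist0.png')
E
```

```text
{'time': np.float64(0.0), 'joint_pos': array([-1.337,  0.053,  1.614,  0.   ,  1.476, -0.119]), 'joint_vel': array([-0.001,  0.001,  0.001,  0.   ,  0.   ,  0.001]), 'joint_efforts': array([-1.0000e-03, -3.9367e+01, -3.7018e+01, -0.0000e+00,  7.0000e-03,
        0.0000e+00]), 'tool_pos': array([ 0.216, -0.586,  0.249]), 'tool_rot': array([-0.001,  0.984,  0.175, -0.   ]), 'contact_force': array([-0.503, -0.077,  0.035]), 'ft_torque': array([ 0.053, -0.005, -0.031]), 'grasp_force': np.float64(0.0), 'gripper_width': np.float64(0.999)}
scene cam [ 1.253 -0.121  1.018]
scene pan 0.98 [384. 165. 497. 252.] base [0.54  0.274]
scene stopper_a 0.93 [277. 261. 299. 287.] base [ 0.65  -0.074]
scene stopper_a 0.78 [239. 226. 264. 253.] base [ 0.555 -0.137]
scene stopper_a 0.73 [227. 285. 256. 313.] base [ 0.691 -0.17 ]
scene stopper_a 0.62 [324. 281. 348. 307.] base [0.71  0.012]
scene stopper_a 0.58 [249. 185. 271. 212.] base [ 0.45  -0.108]
scene stopper_a 0.58 [205. 203. 227. 232.] base [ 0.487 -0.206]
scene funnel 0.78 [272. 318. 314. 358.] base [ 0.789 -0.084]
side cam [0.218 1.244 0.872]
side pan 0.56 [261. 279. 375. 361.] base [0.521 0.247]
side stopper_a 0.77 [301. 236. 314. 251.] base [ 0.639 -0.06 ]
side stopper_a 0.58 [338. 227. 357. 242.] base [ 0.546 -0.132]
side stopper_a 0.56 [265. 246. 284. 264.] base [0.708 0.019]
side stopper_a 0.53 [370. 216. 385. 229.] base [ 0.477 -0.217]
side stopper_a 0.5 [371. 234. 386. 255.] base [ 0.451 -0.103]
side stopper_a 0.44 [296. 215. 315. 230.] base [ 0.679 -0.165]
side bottle_near 0.65 [343. 111. 369. 195.] base [ 0.649 -0.687]
side funnel 0.68 [252. 215. 277. 244.] base [ 0.78  -0.098]
side cup 0.92 [381. 169. 407. 202.] base [ 0.473 -0.465]
```

View pics/scene0.png

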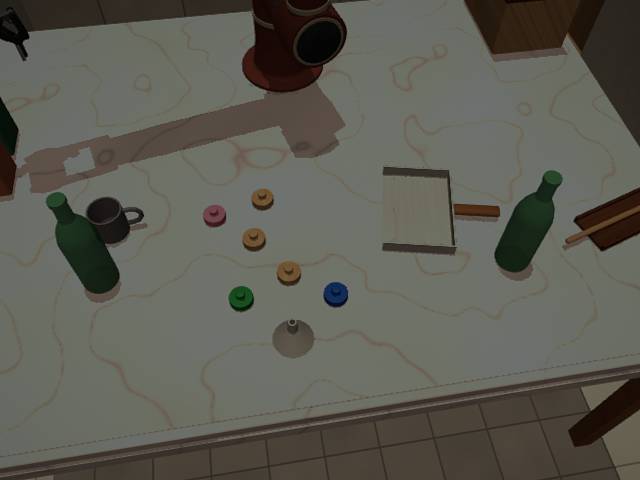

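```bash
python3 -c "
import cv2
i=cv2.imread('pics/scene0.png')[160:370,190:510];cv2.imwrite('pics/crop0.png',cv2.resize(i,(800,525),interpolation=cv2.INTER_CUBIC))"
```

```text
(no output)
```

View pics/crop0.png

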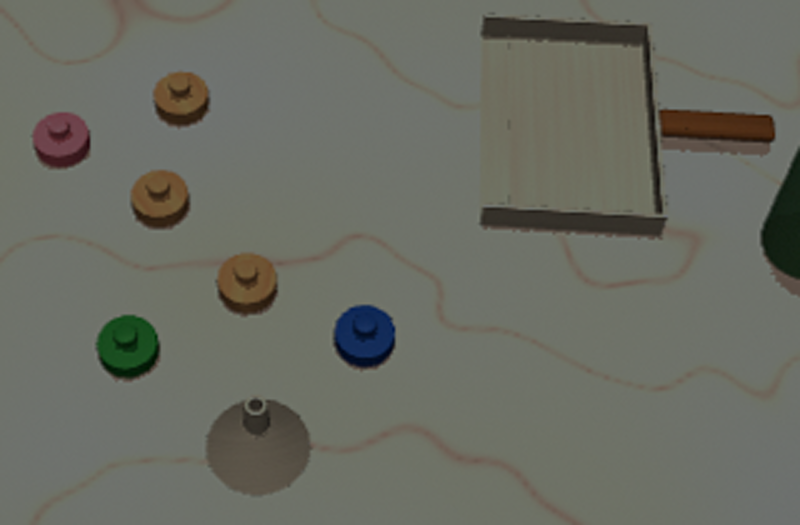

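View pics/side0.png

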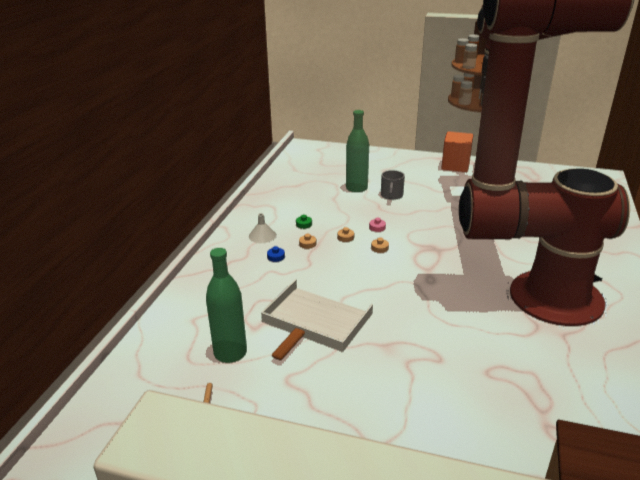

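The wooden stoppers are at (262,198), (254,238) and (289,272). The look-alikes are pink at (214,215), green at (241,297) and blue at (335,293). The close crop confirms that the three beech ones are the targets. The pan's mouth is its left edge at about u=382, v=176 to 250, with the handle pointing right (+y). Next I'll fit precise poses.

```bash
cat >> h.py <<'E'
from scipy.optimize import least_squares
t=np.linspace(0,2*np.pi,60)
def ring(r,z): return np.c_[r*np.cos(t),r*np.sin(t),0*t+z]
STO=np.vstack([ring(.024,0),ring(.024,.018),ring(.0095,.032)])
PAN=np.array([[x,y,z] for x in(-.105,.105) for y in(-.075,.075) for z in(0,.028)]+[[x,.175,z] for x in(-.008,.008) for z in(.008,.024)])
def bbox(f,P):
    T=f['camera_from_world'];q=(P@T[:3,:3].T+T[:3,3])@f['mtx'].T;q=q[:,:2]/q[:,2:];return np.r_[q.min(0),q.max(0)]
def fit_sto(f,e,z=0):
    g=ray(f,(e[0]+e[2])/2,(e[1]+e[3])/2,.012+z)[:2]
    return least_squares(lambda p:bbox(f,STO+[p[0],p[1],z])-e,g)
def wood(f):
    """wooden stoppers by colour inside the network's regions"""
    hsv=cv2.cvtColor(f['pixels'],cv2.COLOR_RGB2HSV);out=[]
    for d in spotter.outline_of(f,'stopper_a'):
        m=d['region'];h=np.median(hsv[m],0)
        if d['conf']>.25 and 8<h[0]<25 and h[1]>80: out.append((d,h))
    return out
E
python3 - <<'E'
from h import *
for n in('scene','side'):
    f=grab_frame(n)
    for d,h in wood(f):
        r=fit_sto(f,d['extent']);print(n,r.x.round(4),'cost',round(r.cost,1),h)
    for d in spotter.outline_of(f,'pan')[:1]:
        m=d['region'].astype(np.uint8);c=max(cv2.findContours(m,0,2)[0],key=cv2.contourArea)
        print(n,'pan quad',cv2.approxPolyDP(c,5,True)[:,0].tolist())
f=grab_frame('scene');m=spotter.outline_of(f,'pan')[0]['region']
ys,xs=np.where(m)
print([(y,xs[ys==y].min(),xs[ys==y].max()) for y in range(ys.min(),ys.max()+1,4)])
E
```

```text
scene [ 0.5532 -0.1373] cost 1.8 [ 16. 138. 109.]
scene [ 0.4537 -0.104 ] cost 1.2 [ 16. 141. 108.]
scene [ 0.6474 -0.0708] cost 2.3 [ 16. 138. 110.]
scene pan quad [[383, 168], [386, 250], [453, 253], [456, 214], [499, 215], [497, 207], [454, 203], [449, 169]]
side [ 0.5446 -0.1259] cost 1.3 [ 15. 143. 151.]
side [ 0.4439 -0.1008] cost 2.6 [ 15. 141. 157.]
side pan quad [[261, 314], [264, 322], [290, 333], [272, 354], [280, 360], [301, 337], [343, 350], [371, 307], [364, 312], [299, 290], [295, 281]]
[(166, np.int64(383), np.int64(398)), (170, np.int64(383), np.int64(449)), (174, np.int64(382), np.int64(450)), (178, np.int64(382), np.int64(450)), (182, np.int64(382), np.int64(451)), (186, np.int64(382), np.int64(451)), (190, np.int64(382), np.int64(451)), (194, np.int64(382), np.int64(452)), (198, np.int64(382), np.int64(452)), (202, np.int64(382), np.int64(452)), (206, np.int64(382), np.int64(497)), (210, np.int64(382), np.int64(499)), (214, np.int64(382), np.int64(499)), (218, np.int64(382), np.int64(454)), (222, np.int64(382), np.int64(454)), (226, np.int64(382), np.int64(454)), (230, np.int64(382), np.int64(455)), (234, np.int64(382), np.int64(455)), (238, np.int64(382), np.int64(455)), (242, np.int64(382), np.int64(456)), (246, np.int64(382), np.int64(456)), (250, np.int64(385), np.int64(455))]
```

```bash
cat > panfit.py <<'E'
from h import *
from scipy.optimize import minimize
def box(x0,x1,y0,y1,z0,z1): return np.array([[x,y,z] for x in(x0,x1) for y in(y0,y1) for z in(z0,z1)])
PARTS=[box(-.105,.105,-.075,.075,0,.0025),box(-.105,-.101,-.075,.075,0,.028),box(.101,.105,-.075,.075,0,.028),box(-.105,.105,.071,.075,0,.028),box(-.009,.009,.075,.175,.006,.024)]
S=4
def rend(f,p):
    c,s=np.cos(p[2]),np.sin(p[2]);R=np.array([[c,-s,0],[s,c,0],[0,0,1]]);T=f['camera_from_world'];im=np.zeros((480*S,640*S),np.uint8)
    for B in PARTS:
        q=((B@R.T+[p[0],p[1],0])@T[:3,:3].T+T[:3,3])@f['mtx'].T;q=q[:,:2]/q[:,2:]
        cv2.fillConvexPoly(im,cv2.convexHull(np.round((q+.5)*S).astype(np.int32)),1)
    return im>0
fs=[grab_frame(n) for n in('scene','side')]
ms=[cv2.resize(spotter.outline_of(f,'pan')[0]['region'].astype(np.uint8),None,fx=S,fy=S,interpolation=0)>0 for f in fs]
def cost(p,idx):
    c=0
    for i in idx:
        r=rend(fs[i],p);c+=1-(r&ms[i]).sum()/(r|ms[i]).sum()
    return c
for idx in([0],[1],[0,1]):
    best=min((minimize(cost,[.53,.26,a],args=(idx,),method='Nelder-Mead',options=dict(initial_simplex=[[.53,.26,a],[.55,.26,a],[.53,.28,a],[.53,.26,a+.1]])) for a in(-.2,0,.2)),key=lambda r:r.fun)
    x=best.x;print(idx,x.round(4),round(best.fun,3),'mouth',(x[:2]+.075*np.array([np.sin(x[2]),-np.cos(x[2])])).round(4))
E
python3 panfit.py
```

```text
[0] [ 0.53    0.2231 -0.2284] 0.038 mouth [0.513 0.15 ]
[1] [ 0.5298  0.2267 -0.2423] 0.043 mouth [0.5118 0.1539]
[0, 1] [ 0.5297  0.2243 -0.2396] 0.096 mouth [0.5119 0.1514]
```

Emit:
apply_moves:
  series:
    - {"dx":30,"dy":-27,"turn":-0.12,"jaw":1}
    - {"dx":60,"dy":-54,"turn":-0.24,"jaw":1}
    - {"dx":90,"dy":-81,"turn":-0.36,"jaw":1}
    - {"dx":120,"dy":-108,"turn":-0.48,"jaw":1}
    - {"dx":150,"dy":-135,"turn":-0.6,"jaw":1}

```text
invalid input at $.series[0]: expected keys jaw, dx, dy, dz, turn
```

```bash
cat > go.py <<'E'
# usage: go.py x y z deg  -> shift in tool axes (mm, rad) to that TCP pose, tool x heading deg
import sys; from h import *
from scipy.spatial.transform import Rotation as Ro
s=state();q=s['tool_rot'];R=Ro.from_quat([*q[1:],q[0]]).as_matrix()
x,y,z,a=map(float,sys.argv[1:5])
d=R.T@(np.array([x,y,z])-s['tool_pos'])*1e3
h=np.arctan2(R[1,0],R[0,0]);w=(np.radians(a)-h+np.pi)%(2*np.pi)-np.pi
print('t',round(float(s['time']),2),'pos',s['tool_pos'].round(4),'head',np.degrees(h).round(1),'F',s['contact_force'].round(1),'w',round(float(s['gripper_width']),2),'| d',d.round(1),'turn',round(-w,3),'j6',s['joint_pos'][5].round(2))
E
python3 go.py .4504 -.154 .0255 87.6
```

```text
t 1.25 pos [ 0.2159 -0.5865  0.2503] head 20.2 F [ 0.3 -0.2 -0.6] w 1.0 | d [ 369.5 -324.9  224.8] turn -1.176 j6 -0.12
```

Emit:
apply_moves:
  series:
    - {"dx":30,"dy":-27,"dz":0,"turn":-0.12,"jaw":1}
    - {"dx":60,"dy":-54,"dz":0,"turn":-0.24,"jaw":1}
    - {"dx":90,"dy":-81,"dz":0,"turn":-0.36,"jaw":1}
    - {"dx":120,"dy":-108,"dz":0,"turn":-0.48,"jaw":1}
    - {"dx":150,"dy":-135,"dz":0,"turn":-0.6,"jaw":1}

```text
time: 1.67
tool_pos: [0.3105, -0.4064, 0.2503]
tool_rot: [0.0, 0.887, 0.461, 0.0]
contact_force: [-0.4, -0.8, 0.5]
gripper_width: 0.297
grasp_force: 0.0
```

```bash
python3 go.py .4504 -.154 .0255 87.6
```

```text
t 1.67 pos [ 0.3105 -0.4064  0.2503] head 54.9 F [-0.4 -0.8  0.5] w 0.3 | d [286.9 -30.8 224.8] turn -0.571 j6 -0.45
```

Emit:
apply_moves:
  series:
    - {"dx":35,"dy":-4,"dz":10,"turn":-0.12,"jaw":1}
    - {"dx":70,"dy":-8,"dz":20,"turn":-0.24,"jaw":1}
    - {"dx":105,"dy":-12,"dz":30,"turn":-0.36,"jaw":1}
    - {"dx":140,"dy":-16,"dz":45,"turn":-0.46,"jaw":1}
    - {"dx":175,"dy":-20,"dz":60,"turn":-0.571,"jaw":1}

```text
time: 2.08
tool_pos: [0.3959, -0.2524, 0.1905]
tool_rot: [0.001, 0.722, 0.692, 0.0]
contact_force: [1.1, 0.4, 0.3]
gripper_width: -0.0
grasp_force: 0.0
```

```bash
python3 go.py .4504 -.154 .07 87.6
```

```text
t 2.08 pos [ 0.3959 -0.2524  0.1905] head 87.6 F [1.1 0.4 0.3] w -0.0 | d [100.8  50.1 120.5] turn -0.0 j6 -0.68
```

Emit:
apply_moves:
  series:
    - {"dx":25,"dy":12,"dz":25,"turn":0,"jaw":1}
    - {"dx":50,"dy":25,"dz":50,"turn":0,"jaw":1}
    - {"dx":75,"dy":37,"dz":85,"turn":0,"jaw":1}
    - {"dx":101,"dy":50,"dz":120,"turn":0,"jaw":1}
    - {"dx":101,"dy":50,"dz":140,"turn":0,"jaw":1}

```text
time: 2.5
tool_pos: [0.4502, -0.1519, 0.0482]
tool_rot: [-0.001, 0.722, 0.691, 0.0]
contact_force: [-0.5, 0.1, -1.1]
gripper_width: 0.002
grasp_force: 0.0
```

```bash
python3 go.py .4504 -.154 .0255 87.6; python3 -c "
from h import *
f=grab_frame('scene');i=f['pixels'][130:340,180:500]
cv2.imwrite('pics/p1.png',cv2.resize(cv2.cvtColor(i,cv2.COLOR_RGB2BGR),(800,525),interpolation=cv2.INTER_CUBIC))
p=state()['tool_pos'];print(proj(f,p+[0,0,-.019])-[180,130])"
```

```text
t 2.5 pos [ 0.4502 -0.1519  0.0482] head 87.5 F [-0.5  0.1 -1.1] w 0.0 | d [-2.1  0.3 22.7] turn -0.002 j6 -0.44
[59.52860016 65.97892149]
```

View pics/p1.png

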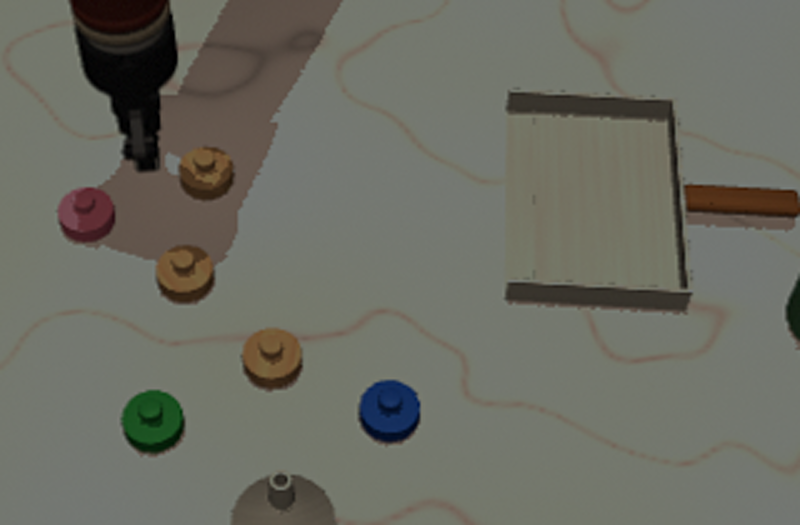

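The closed fingertips hang behind stopper A, at crop (145,160) against A at (205,172), and they line up with it. I'll descend and push.

Emit:
apply_moves:
  series:
    - {"dx":-2,"dy":0,"dz":14,"turn":0,"jaw":1}
    - {"dx":0,"dy":0,"dz":22,"turn":0,"jaw":1}
    - {"dx":8,"dy":0,"dz":22,"turn":0,"jaw":1}
    - {"dx":20,"dy":0,"dz":22,"turn":0,"jaw":1}
    - {"dx":36,"dy":0,"dz":22,"turn":0,"jaw":1}

```text
time: 2.97
tool_pos: [0.4524, -0.1194, 0.0298]
tool_rot: [0.001, 0.724, 0.69, 0.0]
contact_force: [0.8, 0.2, 1.0]
gripper_width: 0.001
grasp_force: 0.0
```

Emit:
apply_moves:
  series:
    - {"dx":20,"dy":0,"dz":0,"turn":0,"jaw":1}
    - {"dx":40,"dy":0,"dz":0,"turn":0,"jaw":1}
    - {"dx":60,"dy":0,"dz":0,"turn":0,"jaw":1}
    - {"dx":78,"dy":0,"dz":0,"turn":0,"jaw":1}
    - {"dx":90,"dy":0,"dz":0,"turn":0,"jaw":1}

```text
time: 3.38
tool_pos: [0.4565, -0.0276, 0.03]
tool_rot: [0.001, 0.723, 0.691, 0.001]
contact_force: [0.2, -0.8, -1.0]
gripper_width: -0.002
grasp_force: 0.1
```

```bash
cat > look.py <<'E'
from h import *
s=state();print('t',round(float(s['time']),2),s['tool_pos'].round(4),s['contact_force'].round(1))
X=np.array([np.cos(.235),-np.sin(.235)]);Y=np.array([np.sin(.235),np.cos(.235)])
for n in('scene','side'):
    f=grab_frame(n)
    for d,h in wood(f):
        r=fit_sto(f,d['extent']);p=r.x-[.53,.2245];print(n,r.x.round(3),'pan',round(p@X*1e3),round(p@Y*1e3),'cost',round(r.cost,1),round(d['conf'],2))
E
python3 look.py; python3 go.py .4655 .205 .0255 87.6
```

```text
t 3.38 [ 0.4565 -0.0276  0.03  ] [ 0.2 -0.8 -1. ]
scene [0.458 0.002] pan -18 -233 cost 0.5 0.86
scene [ 0.65  -0.072] pan 186 -261 cost 0.3 0.82
scene [ 0.555 -0.137] pan 109 -346 cost 12.2 0.55
side [ 0.641 -0.076] pan 178 -267 cost 0.7 0.55
side [0.449 0.011] pan -29 -226 cost 0.3 0.49
side [ 0.557 -0.136] pan 111 -344 cost 0.1 0.49
t 3.58 pos [ 0.4564 -0.0293  0.0295] head 87.4 F [ 0.2 -0.   0.3] w 0.0 | d [234.5  -1.7   3.8] turn -0.004 j6 -0.18
```

Emit:
apply_moves:
  series:
    - {"dx":12,"dy":0,"dz":3,"turn":0,"jaw":1}
    - {"dx":34,"dy":0,"dz":3,"turn":0,"jaw":1}
    - {"dx":60,"dy":0,"dz":3,"turn":0,"jaw":1}
    - {"dx":86,"dy":0,"dz":3,"turn":0,"jaw":1}
    - {"dx":110,"dy":0,"dz":3,"turn":0,"jaw":1}

```text
time: 4.0
tool_pos: [0.4615, 0.0808, 0.026]
tool_rot: [0.0, 0.724, 0.69, 0.0]
contact_force: [0.1, -0.6, 0.2]
gripper_width: -0.0
grasp_force: 0.0
```

Emit:
apply_moves:
  series:
    - {"dx":20,"dy":0,"dz":0,"turn":0,"jaw":1}
    - {"dx":40,"dy":0,"dz":0,"turn":0,"jaw":1}
    - {"dx":60,"dy":0,"dz":0,"turn":0,"jaw":1}
    - {"dx":76,"dy":0,"dz":0,"turn":0,"jaw":1}
    - {"dx":86,"dy":0,"dz":0,"turn":0,"jaw":1}

```text
time: 4.42
tool_pos: [0.4657, 0.1671, 0.026]
tool_rot: [0.0, 0.724, 0.69, 0.0]
contact_force: [0.8, -0.8, 0.5]
gripper_width: -0.006
grasp_force: 0.1
```

```bash
python3 look.py; python3 go.py .4655 .208 .0255 87.6
```

```text
t 4.42 [0.4657 0.1671 0.026 ] [ 0.8 -0.8  0.5]
scene [0.461 0.203] pan -62 -37 cost 3.3 0.74
scene [ 0.649 -0.074] pan 185 -263 cost 1.9 0.72
scene [ 0.551 -0.137] pan 105 -346 cost 4.5 0.57
side [0.463 0.202] pan -60 -38 cost 1.0 0.69
side [ 0.643 -0.069] pan 178 -259 cost 8.4 0.6
t 4.62 pos [0.4652 0.1658 0.0254] head 87.3 F [-0.5 -0.6 -0.5] w -0.0 | d [42.2 -1.7 -0.1] turn -0.005 j6 0.24
```

Emit:
apply_moves:
  series:
    - {"dx":10,"dy":0,"dz":0,"turn":0,"jaw":1}
    - {"dx":24,"dy":0,"dz":0,"turn":0,"jaw":1}
    - {"dx":34,"dy":0,"dz":0,"turn":0,"jaw":1}
    - {"dx":36,"dy":0,"dz":0,"turn":0,"jaw":1}
    - {"dx":20,"dy":0,"dz":0,"turn":0,"jaw":1}

```text
time: 5.03
tool_pos: [0.4664, 0.1881, 0.0257]
tool_rot: [0.0, 0.723, 0.691, 0.001]
contact_force: [-0.1, 0.4, 0.4]
gripper_width: 0.001
grasp_force: 0.0
```

Emit:
apply_moves:
  series:
    - {"dx":-20,"dy":0,"dz":-20,"turn":0,"jaw":1}
    - {"dx":-50,"dy":0,"dz":-45,"turn":0,"jaw":1}
    - {"dx":-85,"dy":5,"dz":-60,"turn":-0.05,"jaw":1}
    - {"dx":-120,"dy":20,"dz":-60,"turn":-0.1,"jaw":1}
    - {"dx":-155,"dy":35,"dz":-60,"turn":-0.1,"jaw":1}

```text
time: 5.45
tool_pos: [0.4945, 0.0283, 0.0871]
tool_rot: [0.002, 0.687, 0.726, 0.001]
contact_force: [0.9, 0.0, 0.3]
gripper_width: 0.001
grasp_force: 0.0
```

```bash
python3 look.py; python3 go.py .555 -.1865 .0255 93.3
```

```text
t 5.45 [0.4945 0.0283 0.0871] [0.9 0.  0.3]
scene [ 0.647 -0.071] pan 183 -260 cost 2.8 0.89
scene [ 0.555 -0.13 ] pan 107 -339 cost 0.6 0.73
scene [0.462 0.238] pan -69 -3 cost 7.2 0.72
side [ 0.64  -0.068] pan 176 -259 cost 2.1 0.53
side [ 0.555 -0.108] pan 102 -318 cost 39.7 0.51
t 5.65 pos [0.4936 0.029  0.0852] head 92.9 F [-0.2 -0.1 -0.3] w 0.0 | d [-218.3   50.5   59.7] turn -0.007 j6 -0.14
```

Emit:
apply_moves:
  series:
    - {"dx":-38,"dy":10,"dz":0,"turn":0,"jaw":1}
    - {"dx":-77,"dy":20,"dz":0,"turn":0,"jaw":1}
    - {"dx":-116,"dy":30,"dz":0,"turn":-0.007,"jaw":1}
    - {"dx":-155,"dy":40,"dz":0,"turn":-0.007,"jaw":1}
    - {"dx":-190,"dy":50,"dz":0,"turn":-0.007,"jaw":1}

```text
time: 6.07
tool_pos: [0.5537, -0.1576, 0.0848]
tool_rot: [-0.0, 0.685, 0.729, -0.0]
contact_force: [-0.5, 1.1, 0.6]
gripper_width: -0.001
grasp_force: 0.0
```

Emit:
apply_moves:
  series:
    - {"dx":-20,"dy":0,"dz":0,"turn":0,"jaw":1}
    - {"dx":-29,"dy":0,"dz":8,"turn":0,"jaw":1}
    - {"dx":-29,"dy":0,"dz":30,"turn":0,"jaw":1}
    - {"dx":-29,"dy":0,"dz":50,"turn":0,"jaw":1}
    - {"dx":-29,"dy":0,"dz":59,"turn":0,"jaw":1}

```text
time: 6.48
tool_pos: [0.5529, -0.1833, 0.0224]
tool_rot: [-0.003, 0.685, 0.728, -0.001]
contact_force: [-0.7, 0.1, -0.7]
gripper_width: 0.003
grasp_force: 0.0
```

```bash
python3 look.py; python3 go.py .533 .19 .0255 93.3
```

```text
t 6.48 [ 0.5529 -0.1833  0.0224] [-0.7  0.1 -0.7]
scene [ 0.648 -0.075] pan 185 -264 cost 0.1 0.93
scene [0.462 0.236] pan -69 -5 cost 0.5 0.71
side [0.463 0.241] pan -69 0 cost 2.8 0.69
side [ 0.553 -0.137] pan 106 -346 cost 0.8 0.65
side [ 0.643 -0.071] pan 179 -261 cost 8.4 0.48
t 6.68 pos [ 0.5554 -0.1849  0.0263] head 93.5 F [-0.1 -0.3 -0.2] w -0.0 | d [375.6   0.7   1. ] turn 0.004 j6 -0.51
```

Emit:
apply_moves:
  series:
    - {"dx":8,"dy":0,"dz":1,"turn":0,"jaw":1}
    - {"dx":18,"dy":0,"dz":1,"turn":0,"jaw":1}
    - {"dx":34,"dy":0,"dz":1,"turn":0,"jaw":1}
    - {"dx":54,"dy":0,"dz":1,"turn":0,"jaw":1}
    - {"dx":76,"dy":0,"dz":1,"turn":0,"jaw":1}

```text
time: 7.1
tool_pos: [0.551, -0.1087, 0.0262]
tool_rot: [0.001, 0.686, 0.728, 0.0]
contact_force: [0.1, 0.6, 0.6]
gripper_width: 0.006
grasp_force: 0.1
```

Emit:
apply_moves:
  series:
    - {"dx":24,"dy":0,"dz":0,"turn":0,"jaw":1}
    - {"dx":48,"dy":0,"dz":0,"turn":0,"jaw":1}
    - {"dx":72,"dy":0,"dz":0,"turn":0,"jaw":1}
    - {"dx":94,"dy":0,"dz":0,"turn":0,"jaw":1}
    - {"dx":110,"dy":0,"dz":0,"turn":0,"jaw":1}

```text
time: 7.52
tool_pos: [0.5437, 0.0026, 0.0259]
tool_rot: [0.0, 0.685, 0.729, 0.0]
contact_force: [-0.5, 0.4, -0.7]
gripper_width: 0.006
grasp_force: 0.1
```

```bash
python3 look.py; python3 go.py .533 .19 .0255 93.3
```

```text
t 7.52 [0.5437 0.0026 0.0259] [-0.5  0.4 -0.7]
scene [0.467 0.232] pan -64 -7 cost 2.7 0.94
scene [0.544 0.039] pan 57 -178 cost 4.0 0.74
side [ 0.64  -0.069] pan 176 -260 cost 0.6 0.73
side [0.468 0.231] pan -62 -8 cost 1.3 0.71
side [0.537 0.044] pan 49 -174 cost 2.0 0.62
t 7.72 pos [5.441e-01 5.000e-04 2.580e-02] head 93.5 F [ 0.4 -0.8 -0.1] w -0.0 | d [189.8   0.6   0.2] turn 0.004 j6 -0.2
```

Emit:
apply_moves:
  series:
    - {"dx":12,"dy":0,"dz":0,"turn":0,"jaw":1}
    - {"dx":32,"dy":0,"dz":0,"turn":0,"jaw":1}
    - {"dx":56,"dy":0,"dz":0,"turn":0,"jaw":1}
    - {"dx":80,"dy":0,"dz":0,"turn":0,"jaw":1}
    - {"dx":104,"dy":0,"dz":0,"turn":0,"jaw":1}

```text
time: 8.13
tool_pos: [0.538, 0.1041, 0.0256]
tool_rot: [0.0, 0.686, 0.727, 0.0]
contact_force: [0.8, 0.1, -0.1]
gripper_width: 0.001
grasp_force: 0.1
```

Emit:
apply_moves:
  series:
    - {"dx":22,"dy":0,"dz":0,"turn":0,"jaw":1}
    - {"dx":44,"dy":0,"dz":0,"turn":0,"jaw":1}
    - {"dx":62,"dy":0,"dz":0,"turn":0,"jaw":1}
    - {"dx":75,"dy":0,"dz":0,"turn":0,"jaw":1}
    - {"dx":82,"dy":0,"dz":0,"turn":0,"jaw":1}

```text
time: 8.55
tool_pos: [0.533, 0.1865, 0.0254]
tool_rot: [-0.0, 0.685, 0.728, 0.0]
contact_force: [1.1, -0.0, 0.8]
gripper_width: 0.003
grasp_force: 0.1
```

Emit:
apply_moves:
  series:
    - {"dx":0,"dy":0,"dz":0,"turn":0,"jaw":1}
    - {"dx":-15,"dy":0,"dz":0,"turn":0,"jaw":1}
    - {"dx":-35,"dy":0,"dz":-25,"turn":0,"jaw":1}
    - {"dx":-65,"dy":0,"dz":-60,"turn":0,"jaw":1}
    - {"dx":-100,"dy":10,"dz":-60,"turn":-0.1,"jaw":1}

```text
time: 8.97
tool_pos: [0.5511, 0.0857, 0.0904]
tool_rot: [0.002, 0.647, 0.762, 0.003]
contact_force: [2.4, 0.6, 1.1]
gripper_width: 0.001
grasp_force: 0.0
```

```bash
python3 look.py; python3 go.py .670 -.115 .0255 117.4
```

```text
t 8.97 [0.5511 0.0857 0.0904] [2.4 0.6 1.1]
scene [ 0.65  -0.073] pan 186 -262 cost 2.0 0.94
scene [0.463 0.238] pan -69 -2 cost 2.7 0.81
scene [0.528 0.221] pan -1 -4 cost 1.5 0.58
side [0.463 0.235] pan -68 -6 cost 3.7 0.65
side [ 0.637 -0.064] pan 171 -255 cost 6.6 0.64
side [0.527 0.221] pan -2 -4 cost 0.4 0.61
t 9.17 pos [0.5492 0.0844 0.0855] head 98.9 F [-0.1  0.8 -0.2] w -0.0 | d [-215.7   88.3   60. ] turn -0.322 j6 -0.14
```

Emit:
apply_moves:
  series:
    - {"dx":-35,"dy":14,"dz":0,"turn":-0.07,"jaw":1}
    - {"dx":-70,"dy":28,"dz":0,"turn":-0.14,"jaw":1}
    - {"dx":-106,"dy":43,"dz":0,"turn":-0.21,"jaw":1}
    - {"dx":-142,"dy":58,"dz":0,"turn":-0.28,"jaw":1}
    - {"dx":-178,"dy":73,"dz":0,"turn":-0.322,"jaw":1}

```text
time: 9.58
tool_pos: [0.6492, -0.0785, 0.0837]
tool_rot: [-0.001, 0.517, 0.856, -0.0]
contact_force: [0.8, 0.1, 0.2]
gripper_width: 0.004
grasp_force: 0.0
```

```bash
python3 go.py .6665 -.110 .0255 117.4
```

```text
t 9.58 pos [ 0.6492 -0.0785  0.0837] head 117.8 F [0.8 0.1 0.2] w 0.0 | d [-36.1   0.7  58.2] turn 0.007 j6 -0.72
```

Emit:
apply_moves:
  series:
    - {"dx":-25,"dy":0,"dz":0,"turn":0,"jaw":1}
    - {"dx":-35,"dy":0,"dz":0,"turn":0,"jaw":1}
    - {"dx":-36,"dy":0,"dz":15,"turn":0,"jaw":1}
    - {"dx":-36,"dy":0,"dz":40,"turn":0,"jaw":1}
    - {"dx":-36,"dy":0,"dz":57,"turn":0,"jaw":1}

```text
time: 10.0
tool_pos: [0.6641, -0.1078, 0.0249]
tool_rot: [-0.002, 0.518, 0.856, -0.0]
contact_force: [-0.6, 0.8, 0.1]
gripper_width: -0.002
grasp_force: 0.0
```

```bash
python3 look.py; python3 go.py .578 .0624 .0255 117.4;python3 -c "
from h import *
f=grab_frame('scene');i=f['pixels'][130:340,180:500]
cv2.imwrite('pics/p2.png',cv2.resize(cv2.cvtColor(i,cv2.COLOR_RGB2BGR),(800,525),interpolation=cv2.INTER_CUBIC))"
```

```text
t 10.0 [ 0.6641 -0.1078  0.0249] [-0.6  0.8  0.1]
scene [0.469 0.238] pan -62 -1 cost 1.7 0.8
scene [0.532 0.218] pan 3 -6 cost 8.3 0.71
scene [ 0.648 -0.067] pan 183 -256 cost 7.3 0.65
side [0.53  0.221] pan 0 -4 cost 0.5 0.82
side [ 0.641 -0.075] pan 178 -265 cost 3.8 0.7
side [0.465 0.228] pan -64 -12 cost 3.4 0.69
t 10.2 pos [ 0.6646 -0.1081  0.0267] head 117.7 F [-0.6 -0.   0.7] w -0.01 | d [191.2   2.5   1.7] turn 0.005 j6 -0.76
```

View pics/p2.png

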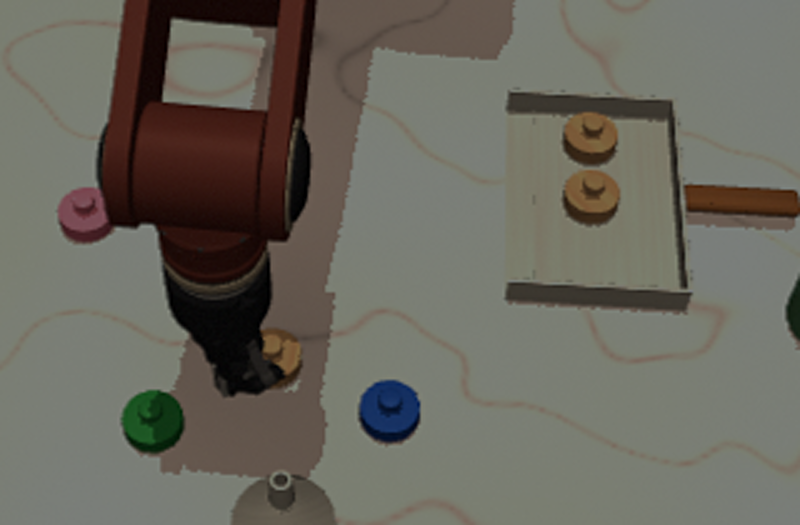

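A and B stand in the pan at crop (590,135) and (592,195). The fingers are behind C, at (250,375) against (275,355). Now I'll push C diagonally to a point in front of the mouth.

Emit:
apply_moves:
  series:
    - {"dx":7,"dy":0,"dz":1,"turn":0,"jaw":1}
    - {"dx":16,"dy":0,"dz":1,"turn":0,"jaw":1}
    - {"dx":30,"dy":0,"dz":1,"turn":0,"jaw":1}
    - {"dx":46,"dy":0,"dz":1,"turn":0,"jaw":1}
    - {"dx":60,"dy":0,"dz":1,"turn":0,"jaw":1}

```text
time: 10.67
tool_pos: [0.6374, -0.055, 0.0277]
tool_rot: [0.0, 0.518, 0.856, 0.0]
contact_force: [-0.0, -0.0, 0.8]
gripper_width: -0.001
grasp_force: 0.1
```

```bash
python3 look.py; python3 go.py .578 .0624 .0255 117.4
```

```text
t 10.67 [ 0.6374 -0.055   0.0277] [-0.  -0.   0.8]
scene [0.528 0.223] pan -1 -2 cost 3.2 0.82
scene [0.466 0.234] pan -65 -6 cost 2.5 0.6
scene [ 0.625 -0.01 ] pan 147 -206 cost 43.8 0.55
side [0.522 0.223] pan -7 -3 cost 10.4 0.78
side [ 0.614 -0.016] pan 137 -215 cost 5.1 0.77
side [0.46  0.233] pan -70 -9 cost 6.5 0.67
t 10.87 pos [ 0.638  -0.056   0.0274] head 117.7 F [ 0.5 -0.4  1.1] w -0.0 | d [132.7   1.9   1.9] turn 0.005 j6 -0.69
```

Emit:
apply_moves:
  series:
    - {"dx":14,"dy":0,"dz":1,"turn":0,"jaw":1}
    - {"dx":36,"dy":0,"dz":1,"turn":0,"jaw":1}
    - {"dx":58,"dy":0,"dz":1,"turn":0,"jaw":1}
    - {"dx":80,"dy":0,"dz":1,"turn":0,"jaw":1}
    - {"dx":98,"dy":0,"dz":1,"turn":0,"jaw":1}

```text
time: 11.28
tool_pos: [0.592, 0.0312, 0.0261]
tool_rot: [-0.0, 0.518, 0.855, 0.0]
contact_force: [0.3, 0.3, 0.3]
gripper_width: -0.002
grasp_force: 0.1
```

Emit:
apply_moves:
  series:
    - {"dx":14,"dy":0,"dz":0,"turn":0,"jaw":1}
    - {"dx":26,"dy":0,"dz":0,"turn":0,"jaw":1}
    - {"dx":32,"dy":0,"dz":0,"turn":0,"jaw":1}
    - {"dx":32,"dy":0,"dz":0,"turn":0,"jaw":1}
    - {"dx":10,"dy":0,"dz":0,"turn":0,"jaw":1}

```text
time: 11.7
tool_pos: [0.5869, 0.0409, 0.0258]
tool_rot: [-0.001, 0.517, 0.856, -0.0]
contact_force: [0.1, 0.2, -0.6]
gripper_width: 0.002
grasp_force: 0.0
```

```bash
python3 look.py; python3 go.py .549 .045 .0255 76.5
```

```text
t 11.7 [0.5869 0.0409 0.0258] [ 0.1  0.2 -0.6]
scene [0.53  0.219] pan 1 -5 cost 1.7 0.89
scene [0.563 0.098] pan 61 -116 cost 9.4 0.57
scene [0.46  0.235] pan -70 -6 cost 0.8 0.54
side [0.522 0.227] pan -8 1 cost 1.1 0.87
side [0.558 0.094] pan 57 -120 cost 11.8 0.85
side [0.464 0.236] pan -67 -4 cost 6.9 0.58
t 11.9 pos [0.5887 0.0381 0.0265] head 117.5 F [ 0.6 -0.3 -0.4] w -0.0 | d [ 24.4 -32.1   0.9] turn 0.716 j6 -0.54
```

Emit:
apply_moves:
  series:
    - {"dx":-6,"dy":-8,"dz":0,"turn":0.12,"jaw":1}
    - {"dx":0,"dy":-18,"dz":0,"turn":0.24,"jaw":1}
    - {"dx":12,"dy":-28,"dz":0,"turn":0.36,"jaw":1}
    - {"dx":24,"dy":-36,"dz":0,"turn":0.48,"jaw":1}
    - {"dx":24,"dy":-36,"dz":0,"turn":0.6,"jaw":1}

```text
time: 12.32
tool_pos: [0.5425, 0.0444, 0.0253]
tool_rot: [-0.001, 0.749, 0.662, -0.001]
contact_force: [-0.2, -0.7, -0.6]
gripper_width: 0.0
grasp_force: 0.0
```

Emit:
apply_moves:
  series:
    - {"dx":0,"dy":0,"dz":0,"turn":0.12,"jaw":1}
    - {"dx":0,"dy":0,"dz":0,"turn":0.167,"jaw":1}
    - {"dx":0,"dy":0,"dz":0,"turn":0.167,"jaw":1}

```text
time: 12.57
tool_pos: [0.545, 0.0436, 0.0263]
tool_rot: [-0.0, 0.801, 0.599, -0.0]
contact_force: [0.8, -0.1, -0.7]
gripper_width: -0.003
grasp_force: 0.0
```

```bash
python3 look.py; python3 go.py .585 .176 .0255 73.6
```

```text
t 12.57 [0.545  0.0436 0.0263] [ 0.8 -0.1 -0.7]
scene [0.532 0.223] pan 2 -1 cost 4.2 0.91
scene [0.563 0.089] pan 63 -124 cost 2.2 0.8
scene [0.462 0.24 ] pan -69 -1 cost 1.1 0.73
side [0.526 0.224] pan -4 -2 cost 7.6 0.79
side [0.467 0.233] pan -63 -7 cost 3.1 0.64
side [0.556 0.094] pan 55 -121 cost 3.7 0.5
t 12.77 pos [0.5452 0.0435 0.0263] head 73.7 F [-0.5 -0.7 -0.9] w -0.0 | d [138.4   1.1   0.8] turn 0.002 j6 0.23
```

Emit:
apply_moves:
  series:
    - {"dx":12,"dy":1,"dz":0,"turn":0,"jaw":1}
    - {"dx":24,"dy":1,"dz":0,"turn":0,"jaw":1}
    - {"dx":40,"dy":1,"dz":0,"turn":0,"jaw":1}
    - {"dx":58,"dy":1,"dz":0,"turn":0,"jaw":1}
    - {"dx":76,"dy":1,"dz":0,"turn":0,"jaw":1}

```text
time: 13.18
tool_pos: [0.568, 0.1179, 0.0263]
tool_rot: [-0.0, 0.8, 0.6, 0.0]
contact_force: [-0.1, -0.4, -0.5]
gripper_width: 0.0
grasp_force: 0.1
```

Emit:
apply_moves:
  series:
    - {"dx":18,"dy":0,"dz":0,"turn":0,"jaw":1}
    - {"dx":36,"dy":0,"dz":0,"turn":0,"jaw":1}
    - {"dx":48,"dy":0,"dz":0,"turn":0,"jaw":1}
    - {"dx":56,"dy":0,"dz":0,"turn":0,"jaw":1}
    - {"dx":58,"dy":0,"dz":0,"turn":0,"jaw":1}

```text
time: 13.6
tool_pos: [0.5842, 0.1734, 0.0263]
tool_rot: [-0.0, 0.8, 0.6, 0.0]
contact_force: [0.3, -0.7, -0.5]
gripper_width: 0.001
grasp_force: 0.1
```

Emit:
apply_moves:
  series:
    - {"dx":0,"dy":0,"dz":0,"turn":0,"jaw":1}
    - {"dx":-15,"dy":0,"dz":0,"turn":0,"jaw":1}
    - {"dx":-35,"dy":0,"dz":-25,"turn":0,"jaw":1}
    - {"dx":-65,"dy":0,"dz":-60,"turn":0,"jaw":1}
    - {"dx":-100,"dy":0,"dz":-80,"turn":0,"jaw":1}

```text
time: 14.02
tool_pos: [0.5562, 0.0768, 0.1065]
tool_rot: [0.0, 0.8, 0.6, 0.0]
contact_force: [1.1, -0.4, 0.3]
gripper_width: -0.001
grasp_force: 0.0
```

```bash
python3 look.py; python3 -c "
from h import *
f=grab_frame('scene');i=f['pixels'][130:360,40:600]
cv2.imwrite('pics/p3.png',cv2.resize(cv2.cvtColor(i,cv2.COLOR_RGB2BGR),(800,329),interpolation=cv2.INTER_CUBIC))"
```

```text
t 14.02 [0.5562 0.0768 0.1065] [ 1.1 -0.4  0.3]
scene [0.53  0.221] pan 1 -3 cost 5.6 0.95
scene [0.596 0.207] pan 69 -2 cost 2.1 0.92
scene [0.468 0.234] pan -62 -5 cost 0.7 0.59
side [0.461 0.233] pan -70 -7 cost 1.5 0.8
side [0.527 0.228] pan -4 3 cost 0.5 0.77
side [0.591 0.212] pan 63 2 cost 2.4 0.54
```

View pics/p3.png

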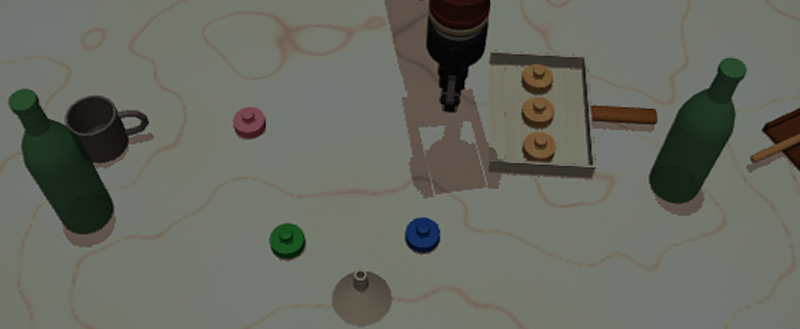

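All three stoppers stand flat inside the pan, at crop (537,78), (538,110) and (538,145). The bystanders are unmoved and the gripper is clear.

```bash
python3 -c "
from h import *
print(ticket.job_done())"
```

```text
the job is handed in; nothing more can be done
None
```

All three wooden stoppers were swept into the crumb pan with closed fingertips and stand flat, well past its mouth; the bottles, funnel, cup and look-alikes look unmoved in the last picture, and the job was handed in at about 14 s with no verdict returned.

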